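Make up two repair kits

ROBOT

A 7-joint arm with a two-finger parallel gripper is mounted at the origin on a cart in front of the work surface, level with it; the furniture and walls round the work are solid. World frame = base frame: x ahead of the robot, y to its left, z up, the work surface at z = 0. Lengths are in mm, angles in rad, forces in N, time in s.
With the tool pointing down it reaches from about 400 to 875 mm from the base axis. Payload 4.4 kg.
Tool frame: the origin (TCP) lies midway between the tips of the shut fingers; the grasp point (between the pads) lies 19 mm behind it (ctrl.pinch_z is the distance from the TCP to the grasp point, in mm); z points along the fingers, y is the line along which they close (so a half turn about z gives the same grasp; the last joint's range is limited). The gripper opens to 85 mm and grips with 20 to 120 N. Pads are 22 mm wide; open, the fingers measure 114 mm over their backs; the gripper's body (76 mm by 85 mm) begins 54 mm behind the grasp point. The pads swing forward as they close: fully open they stand 13 mm farther back than shut.
Start: joints at [1.24, 0.628, 0.038, 1.517, -0.027, 0.996, -0.02], TCP at [170.143, -627.351, 231.313] pointing down, gripper open.
Joint ranges: [-3.06, 3.06], [-0.37, 2.12], [-1.25, 1.32], [0.18, 2.47], [-1.1, 4.24], [0.23, 1.98], [-2.94, 2.94]. Speed limits (rad/s): [2.57, 2.57, 3.14, 3.14, 3.14, 3.14, 3.14].

INTERFACE

Orientations are given as [roll, pitch, yaw] about the fixed x, y, z axes, in that order (R = Rz(yaw) Ry(pitch) Rx(roll)).
In Python, from cell import read_state, cams, order, ctrl gives the robot as it stands.
- The arm moves only by the tool move_arm, never from a script. Its argument "targets" is text: rows parted by semicolons, each of 7 numbers parted by spaces: the gripper's target within -1 to 1 (fully open at 1, half-way at 0, shut at -1), then the shift along the tool's x, y, z in cm, then the turn, a rotation vector about the tool's x, y, z in degrees. A call has 1 to 5 rows; each row shifts and turns the commanded pose from where the row before left it, along the tool's axes as they then stand; what a row does not reach is not made up. A row lasts 1/12 s, in which the tool goes at most 41.7 mm and 7.16 degrees, less where a joint would pass 70% of its speed; a pose out of reach is approached as far as the arm can. A call with a gripper value outside its range is refused whole. The fingers move at their own pace and stop on an object; the grip force is fixed at half the most. Time passes only in rows, so rows that do not move let the fingers close. It gives the time, the measured TCP pose, the force, the opening and the grip force at its end, in the units of the state.
- read_state(): the state, without advancing time (a new reading comes with each control period).
- cams.get_image(name): name is "scene" or "side" or "wrist"; returns a dict with "color" (384x512x3 uint8, red, green, blue), "fovy" (degrees; the focal length in pixels is half the picture's height over the tangent of half this angle, whatever the lens; pixels are square), "cx", "cy" (the principal point, pixels), "rvec" (rotation vector, rad) and "tvec" (3), from world to camera coordinates, as OpenCV has them. Camera axes: x right, y down, z forward; pixel columns grow to the right and rows downward; lengths in mm; the calibration is good to about 2 mm. A picture is of the moment at which its call begins. There is no depth.
- order.finish_job(): hands the job in; it is judged then, once.
The state is a dict: "clock": time; "qpos": joint angles; "qd": joint speeds; "tau": joint torques, N m; "eef_pos": TCP position; "tool_rot": TCP orientation; "force": force on the tool from outside, world axes, zero at the start; "torque": the same for the moment, N m; "width": finger opening in mm; "gripper_force": force on a finger pad.
Only numpy, scipy, OpenCV 4.12 (cv2) and the standard library are available. Lean on these libraries where they do the work, as an engineer would, in place of code of your own. Each camera call takes 0.05 s, during which the arm holds its last target. There are 200 camera calls.

TASK

Make up two repair kits from the parts on the bench: the charger block, the rubber foot and one terminal block go into the yellow tray, the circuit board and the other terminal block into the green tray. Give each thing a compartment of its own, lying flat on the compartment's floor, the right way up as it lies now. Leave the flux pot and the tape roll where they are.

Things in the scene. Friction and masses are not known exactly. Their poses are not given: they have to be found in the camera images.
- yellow_tray: flat yellow kit tray with THREE compartments in a row, 108 x 268 x 9 mm, fixed to the worktop. Origin at the centre of its underside; x is across the row, y along the row, z up. Its floor is 3 mm thick (floor surface 3 mm above the origin); the outer walls and the dividers are 4 mm thick and 9 mm high over all (6 mm above the floor). Each compartment is 100 mm (x) by 84 mm (y) inside; their centres are at y = -88, 0 and +88 mm.
- green_tray: flat green kit tray with TWO compartments in a row, 108 x 180 x 9 mm, fixed to the worktop. Origin at the centre of its underside; x is across the row, y along the row, z up. Its floor is 3 mm thick (floor surface 3 mm above the origin); the outer walls and the dividers are 4 mm thick and 9 mm high over all (6 mm above the floor). Each compartment is 100 mm (x) by 84 mm (y) inside; their centres are at y = -44 and +44 mm.
- charger: plain black plug-in charger block, 40 x 64 x 24 mm (x, y, z). Origin at the centre of its underside, z up, long side along y. Loose; 50 g. Grip across the 40 mm.
- rubber_foot: grey round rubber foot (stopper), 32 mm across and 24 mm high, a little narrower at the bottom to look at. Origin at the centre of its underside, z up. Loose; 30 g.
- circuit_board: small blue circuit board, 44 x 64 mm, 15 mm high over its parts; the board itself is solid up to 5 mm above its underside. Origin at the centre of its underside, z up, long side along y. Parts: a white connector on the -x edge (y = 8 to 28 mm, 13 mm high, overhanging by 1 mm) and a black capacitor at x = 6 to 18, y = -28 to -16 mm. Loose; 35 g. Grip low across the 44 mm, best about 4 mm to the -y side of the centre, clear of the connector.
- terminal_block_a: pale beige fibre terminal block, 20 x 50 x 16 mm (x, y, z; the solid body is 14 mm high), with two metal screws on top. Origin at the centre of its underside, z up, long side along y. There are two alike and interchangeable. Loose on the worktop; 50 g. Grip across the 20 mm.
- terminal_block_b: pale beige fibre terminal block, 20 x 50 x 16 mm (x, y, z; the solid body is 14 mm high), with two metal screws on top. Origin at the centre of its underside, z up, long side along y. There are two alike and interchangeable. Loose on the worktop; 50 g. Grip across the 20 mm.
- flux_pot: amber round pot with a white screw lid, 42 mm across, 23 mm high, origin under its centre. Loose; belongs to neither kit, stays where it is.
- tape_roll: black roll of insulating tape lying flat, 61 mm across, 18 mm high, origin under its centre. Loose; belongs to neither kit, stays where it is.
There are look-alikes about, which are no part of the job. What is shaped like the terminal_block_a but pink or turquoise is not meant.

How it is judged (in metres and radians):
At the end, for the whole second after the job is handed in: Yellow tray: charger block, rubber foot, one terminal block; green tray: circuit board, other terminal block; one thing per compartment (any), right way up, flat on the floor (0.08 rad, 3 mm), at rest; flux pot and tape roll within 30 mm of their start (((x of charger in the frame of yellow_tray between -0.05 and 0.05 m and x of rubber_foot in the frame of yellow_tray between -0.05 and 0.05 m and x of terminal_block_a in the frame of yellow_tray between -0.05 and 0.05 m and ((y of charger in the frame of yellow_tray between -0.13 and -0.046 m and y of rubber_foot in the frame of yellow_tray between -0.042 and 0.042 m and y of terminal_block_a in the frame of yellow_tray between 0.046 and 0.13 m) or (y of charger in the frame of yellow_tray between -0.13 and -0.046 m and y of rubber_foot in the frame of yellow_tray between 0.046 and 0.13 m and y of terminal_block_a in the frame of yellow_tray between -0.042 and 0.042 m) or (y of charger in the frame of yellow_tray between -0.042 and 0.042 m and y of rubber_foot in the frame of yellow_tray between -0.13 and -0.046 m and y of terminal_block_a in the frame of yellow_tray between 0.046 and 0.13 m) or (y of charger in the frame of yellow_tray between -0.042 and 0.042 m and y of rubber_foot in the frame of yellow_tray between 0.046 and 0.13 m and y of terminal_block_a in the frame of yellow_tray between -0.13 and -0.046 m) or (y of charger in the frame of yellow_tray between 0.046 and 0.13 m and y of rubber_foot in the frame of yellow_tray between -0.13 and -0.046 m and y of terminal_block_a in the frame of yellow_tray between -0.042 and 0.042 m) or (y of charger in the frame of yellow_tray between 0.046 and 0.13 m and y of rubber_foot in the frame of yellow_tray between -0.042 and 0.042 m and y of terminal_block_a in the frame of yellow_tray between -0.13 and -0.046 m)) and x of circuit_board in the frame of green_tray between -0.05 and 0.05 m and x of terminal_block_b in the frame of green_tray between -0.05 and 0.05 m and ((y of circuit_board in the frame of green_tray between -0.086 and -0.002 m and y of terminal_block_b in the frame of green_tray between 0.002 and 0.086 m) or (y of circuit_board in the frame of green_tray between 0.002 and 0.086 m and y of terminal_block_b in the frame of green_tray between -0.086 and -0.002 m))) or (x of charger in the frame of yellow_tray between -0.05 and 0.05 m and x of rubber_foot in the frame of yellow_tray between -0.05 and 0.05 m and x of terminal_block_b in the frame of yellow_tray between -0.05 and 0.05 m and ((y of charger in the frame of yellow_tray between -0.13 and -0.046 m and y of rubber_foot in the frame of yellow_tray between -0.042 and 0.042 m and y of terminal_block_b in the frame of yellow_tray between 0.046 and 0.13 m) or (y of charger in the frame of yellow_tray between -0.13 and -0.046 m and y of rubber_foot in the frame of yellow_tray between 0.046 and 0.13 m and y of terminal_block_b in the frame of yellow_tray between -0.042 and 0.042 m) or (y of charger in the frame of yellow_tray between -0.042 and 0.042 m and y of rubber_foot in the frame of yellow_tray between -0.13 and -0.046 m and y of terminal_block_b in the frame of yellow_tray between 0.046 and 0.13 m) or (y of charger in the frame of yellow_tray between -0.042 and 0.042 m and y of rubber_foot in the frame of yellow_tray between 0.046 and 0.13 m and y of terminal_block_b in the frame of yellow_tray between -0.13 and -0.046 m) or (y of charger in the frame of yellow_tray between 0.046 and 0.13 m and y of rubber_foot in the frame of yellow_tray between -0.13 and -0.046 m and y of terminal_block_b in the frame of yellow_tray between -0.042 and 0.042 m) or (y of charger in the frame of yellow_tray between 0.046 and 0.13 m and y of rubber_foot in the frame of yellow_tray between -0.042 and 0.042 m and y of terminal_block_b in the frame of yellow_tray between -0.13 and -0.046 m)) and x of circuit_board in the frame of green_tray between -0.05 and 0.05 m and x of terminal_block_a in the frame of green_tray between -0.05 and 0.05 m and ((y of circuit_board in the frame of green_tray between -0.086 and -0.002 m and y of terminal_block_a in the frame of green_tray between 0.002 and 0.086 m) or (y of circuit_board in the frame of green_tray between 0.002 and 0.086 m and y of terminal_block_a in the frame of green_tray between -0.086 and -0.002 m)))) and height (world z) of charger between 0.001 and 0.0058 m and angle between each of charger, rubber_foot, circuit_board, terminal_block_a, terminal_block_b's own z axis and vertical below 0.08 rad and height (world z) of rubber_foot between 0.001 and 0.0058 m and height (world z) of circuit_board between 0.001 and 0.0058 m and height (world z) of terminal_block_a between 0.001 and 0.0058 m and height (world z) of terminal_block_b between 0.001 and 0.0058 m and linear speed of each of charger, rubber_foot, circuit_board, terminal_block_a, terminal_block_b below 0.02 m/s and distance of each of flux_pot, tape_roll from where it was at the start of the episode below 0.03 m); the robot touches nothing.
It fails at once if the flux pot or the tape roll is moved by more than 30 mm (distance of any of flux_pot, tape_roll from where it was at the start of the episode above 0.03 m).
It also fails if it takes over 112 s, if anything falls off the work surface, if the arm or the gripper's body presses on something with over 40 N, if the wrist force passes 120 N, or if a joint passes its speed limit or range.

## Working session

There is one attempt and no reset: what is moved stays moved. The work goes in short steps, Python scripts to look and compute and a tool call to move; the robot and the scene stay as the last step left them, time stands still between calls to the robot, and variables do not carry over. Pictures are saved under pics/ and viewed, at most 14 in all, crops included, and the job is handed in when it is done.

Besides the shell and the picture viewer there is one more tool, called after ">>>" by a JSON object that holds its "name" and its "arguments", one argument or row to a line. move_arm: Moves the arm, as the interface text tells. Its arguments: {"type":"object","properties":{"targets":{"type":"string"}},"required":["targets"]}

```bash
mkdir -p pics; ls; python3 - <<'E'
from cell import read_state, cams, order, ctrl
import cv2
s=read_state();print(s, ctrl.pinch_z)
for n in("scene","side"):
    im=cams.get_image(n);cv2.imwrite(f"pics/{n}0.png",im["color"][...,::-1])
    print(n,{k:v for k,v in im.items() if k!="color"})
E
```

```text
pics
{'clock': 0.0, 'qpos': array([ 1.24022557,  0.62933065,  0.03845944,  1.51837534, -0.02701369,
        0.99629942, -0.02000353]), 'qd': array([ 0.00148963,  0.00152715, -0.00059608,  0.00099544, -0.00105326,
       -0.00138956, -0.00054839]), 'tau': array([ 5.79565931e-04, -5.63406694e+01,  1.22622974e+00, -1.93446583e+01,
        1.09511730e-02,  1.04770559e-02,  1.61669828e-05]), 'eef_pos': array([ 169.95465224, -626.73704884,  230.39709463]), 'tool_rot': array([-3.13969849e+00,  2.32145132e-05,  2.64745484e-01]), 'force': array([ 0.01368065, -0.38377749,  0.69975759]), 'torque': array([-0.02689621, -0.01157084,  0.02844547]), 'gripper_force': 0.0, 'width': 85.67313798059006} 18.700000000000003
scene {'fovy': 43.204282881238875, 'cx': 251.11650289830368, 'cy': 190.90316981442018, 'rvec': array([ 1.13975246, -2.17650721,  1.15521358]), 'tvec': array([ 305.35178478,  267.14050963, 1025.66823006])}
side {'fovy': 48.27815504973576, 'cx': 252.40588593718846, 'cy': 183.30183832660882, 'rvec': array([ 0.57056786, -2.78386272,  1.03058598]), 'tvec': array([450.79466251, 182.87298307, 975.73252542])}
```

View pics/scene0.png

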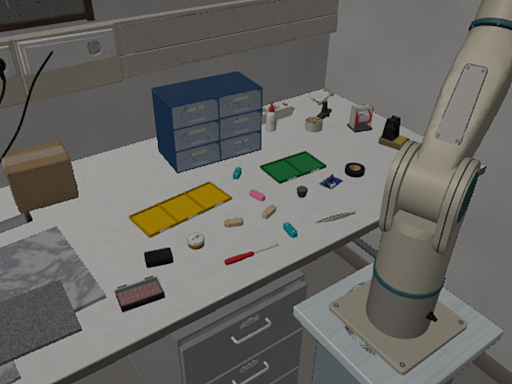

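View pics/side0.png

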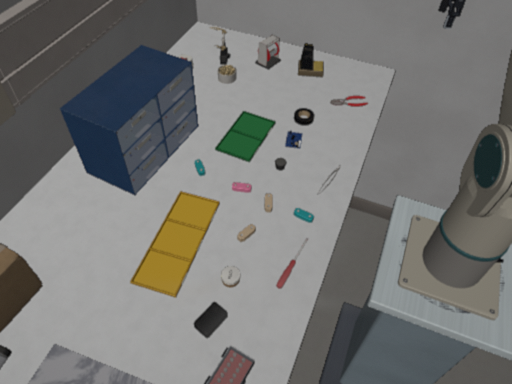

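Scene picture: charger (158,257), flux pot (196,240), beige blocks (233,222) and (269,211), foot (302,191), board (331,181), tape (355,170), trays at (181,207) and (293,166). Side picture: charger (210,319), blocks (246,233) and (268,202), foot (280,163), board (294,140), and the trays are clear.

```bash
cat > h.py <<'E'
import numpy as np, cv2
from cell import read_state, cams, order, ctrl
from scipy.spatial.transform import Rotation as Ro
def K(im):
    h=im["color"].shape[0]; f=h/2/np.tan(np.radians(im["fovy"])/2)
    return np.array([[f,0,im["cx"]],[0,f,im["cy"]],[0,0,1]])
def ray(im,px):
    R=cv2.Rodrigues(im["rvec"])[0]; px=np.atleast_2d(px).astype(float)
    d=np.linalg.solve(K(im),np.c_[px,np.ones(len(px))].T).T@R
    return -R.T@im["tvec"], d
def onplane(im,px,z):
    c,d=ray(im,px); return c+d*((z-c[2])/d[:,2])[:,None]
def proj(im,P):
    return cv2.projectPoints(np.atleast_2d(P).astype(float),im["rvec"],im["tvec"],K(im),None)[0][:,0]
def blob(im,seed,cond,r=45):
    """contour of the mask cond(hsv) component nearest to seed within r"""
    hsv=cv2.cvtColor(im["color"],cv2.COLOR_RGB2HSV).astype(int)
    m=cond(hsv[...,0],hsv[...,1],hsv[...,2]).astype(np.uint8)
    w=np.zeros_like(m); cv2.circle(w,tuple(map(int,seed)),r,1,-1); m&=w
    m=cv2.morphologyEx(m,cv2.MORPH_CLOSE,np.ones((3,3)))
    cs=cv2.findContours(m,cv2.RETR_EXTERNAL,cv2.CHAIN_APPROX_NONE)[0]
    return max(cs,key=cv2.contourArea)[:,0]
def rect(im,c,z):
    """min-area rectangle of contour cast to plane z: centre, (long,short), yaw of the long side"""
    P=onplane(im,c,z)[:,:2].astype(np.float32)
    b=cv2.boxPoints(cv2.minAreaRect(P)); e=[b[1]-b[0],b[2]-b[1]]
    L=max(e,key=np.linalg.norm)
    return b.mean(0).round(1),sorted(np.linalg.norm(e,axis=1).round(1)),round(np.degrees(np.arctan2(L[1],L[0]))%180,1)
E
python3 - <<'E'
from h import *
yel=lambda h,s,v:(h>17)&(h<28)&(s>200)&(v>90); grn=lambda h,s,v:(h>50)&(h<75)&(s>150)
bei=lambda h,s,v:(h>5)&(h<25)&(s>60)&(v>80); dark=lambda h,s,v:v<90
blue=lambda h,s,v:(h>95)&(h<130)&(s>110)
T={"scene":[("ytray",(181,207),yel,70,6),("gtray",(293,166),grn,50,6),("charger",(158,257),dark,25,24),("foot",(302,191),dark,12,24),("board",(331,181),blue,18,5),("b1",(233,222),bei,15,14),("b2",(269,211),bei,15,14)],
"side":[("ytray",(177,242),yel,70,6),("gtray",(246,136),grn,45,6),("charger",(210,319),dark,30,24),("foot",(280,163),dark,12,24),("board",(294,140),blue,16,5),("b1",(246,233),bei,15,14),("b2",(268,202),bei,15,14)]}
for n in T:
    im=cams.get_image(n)
    for k,s,f,r,z in T[n]:
        c=blob(im,s,f,r); print(n,k,*rect(im,c,z))
E
```

```text
scene ytray [597.3 189.4] [np.float32(106.9), np.float32(267.9)] 95.3
scene gtray [ 591.2 -200.2] [np.float32(109.0), np.float32(181.3)] 87.4
scene charger [427.9 339.3] [np.float32(56.3), np.float32(63.0)] 72.6
scene foot [ 447.8 -116.1] [np.float32(28.4), np.float32(55.7)] 140.5
scene board [ 459.7 -239.9] [np.float32(41.0), np.float32(63.3)] 99.4
scene b1 [450.6 113.6] [np.float32(30.7), np.float32(48.3)] 65.8
scene b2 [436.1  10.2] [np.float32(22.6), np.float32(58.7)] 113.4
side ytray [647.7 185.7] [np.float32(17.1), np.float32(243.2)] 91.3
side gtray [ 592.4 -197.2] [np.float32(101.8), np.float32(173.9)] 87.4
side charger [437.4 340.6] [np.float32(42.7), np.float32(65.5)] 73.1
side foot [ 458.1 -114.4] [np.float32(26.6), np.float32(40.5)] 110.8
side board [ 461.2 -234.3] [np.float32(36.6), np.float32(56.5)] 97.3
side b1 [456.9 116.1] [np.float32(21.0), np.float32(49.2)] 67.4
side b2 [442.7  11.1] [np.float32(15.0), np.float32(50.7)] 111.1
```

```bash
cat >> h.py <<'E'
def plan(x,y,z,yaw,n,g=1):
    """n equal rows in tool axes from the measured pose to (x,y,z mm, yaw deg), tool down; shifts to 0.5 mm, turns to 0.1 deg"""
    s=read_state(); p=s["eef_pos"].copy(); a=np.degrees(s["tool_rot"][2])
    for i in range(n,0,-1):
        d=(np.array([x,y,z])-p)/i; da=round((yaw-a)/i,1)
        c,sn=np.cos(np.radians(a)),np.sin(np.radians(a))
        t=np.round(np.array([c*d[0]+sn*d[1],sn*d[0]-c*d[1],-d[2]])/5,1)*5/10
        t=np.round(t,2)
        print(g,*t,0,0,-da,end="; " if (n-i+1)%5 and i>1 else "\n")
        t=t*10; p=p+[c*t[0]+sn*t[1],sn*t[0]-c*t[1],-t[2]]; a+=da
E
python3 -c "
from h import *
plan(463,-235,200,98,15)"
```

```text
1 2.55 -2.0 0.2 0 0 -5.5; 1 2.75 -1.75 0.2 0 0 -5.5; 1 2.9 -1.5 0.2 0 0 -5.5; 1 3.05 -1.2 0.2 0 0 -5.5; 1 3.15 -0.9 0.2 0 0 -5.5
1 3.2 -0.6 0.2 0 0 -5.5; 1 3.25 -0.3 0.2 0 0 -5.5; 1 3.25 0.05 0.2 0 0 -5.5; 1 3.25 0.35 0.2 0 0 -5.5; 1 3.2 0.65 0.2 0 0 -5.6
1 3.1 0.95 0.2 0 0 -5.5; 1 3.0 1.25 0.2 0 0 -5.6; 1 2.9 1.55 0.2 0 0 -5.5; 1 2.75 1.8 0.25 0 0 -5.6; 1 2.5 2.05 0.2 0 0 -5.5
```

>>> {"name": "move_arm", "arguments": {
  "targets": "1 2.6 -2.0 0.2 0 0 -5.5; 1 2.8 -1.8 0.2 0 0 -5.5; 1 2.9 -1.5 0.2 0 0 -5.5; 1 3.0 -1.2 0.2 0 0 -5.5; 1 3.1 -0.9 0.2 0 0 -5.5"
}}

```text
clock: 0.62
eef_pos: [268.4, -495.0, 221.2]
tool_rot: [-3.142, -0.0, 0.749]
force: [0.3, -0.1, -0.1]
width: 85.3
gripper_force: 0.0
```

>>> {"name": "move_arm", "arguments": {
  "targets": "1 3.2 -0.6 0.2 0 0 -5.5; 1 3.2 -0.3 0.2 0 0 -5.5; 1 3.2 0 0.2 0 0 -5.5; 1 3.2 0.4 0.2 0 0 -5.5; 1 3.2 0.6 0.2 0 0 -5.5"
}}

```text
clock: 1.03
eef_pos: [365.0, -365.7, 211.3]
tool_rot: [3.141, 0.0, 1.229]
force: [0.5, 0.1, 0.7]
width: 85.4
gripper_force: 0.0
```

>>> {"name": "move_arm", "arguments": {
  "targets": "1 3.1 1.0 0.2 0 0 -5.5; 1 3.0 1.2 0.2 0 0 -5.5; 1 2.9 1.5 0.2 0 0 -5.5; 1 2.8 1.8 0.2 0 0 -5.5; 1 2.5 2.0 0.2 0 0 -5.5"
}}

```text
clock: 1.45
eef_pos: [461.9, -234.5, 201.3]
tool_rot: [3.141, 0.0, 1.709]
force: [-0.2, -0.2, -0.1]
width: 85.7
gripper_force: 0.0
```

```bash
python3 -c "
from h import *
s=read_state();print(s['clock'],s['eef_pos'],np.degrees(s['tool_rot']),s['qpos'])
im=cams.get_image('wrist');cv2.imwrite('pics/w1.png',im['color'][...,::-1])
c=ray(im,[[256,192]]);print(im['fovy'],c,proj(im,[[463,-235,5],[453,-115,0]]))
"
```

```text
1.45 [ 461.86311393 -234.53518606  201.29125119] [1.79991500e+02 2.66643928e-03 9.79436384e+01] [ 0.67320293  0.50104354 -0.37335398  1.90945648  0.25263461  0.77653978
  0.29882263]
68.02995807323389 (array([ 451.04372348, -152.14618851,  344.43025472]), array([[ 0.0442589 , -0.32269967, -0.9454681 ]])) [[256.52413208 166.33775468]
 [262.55847032  59.08362161]]
```

View pics/w1.png

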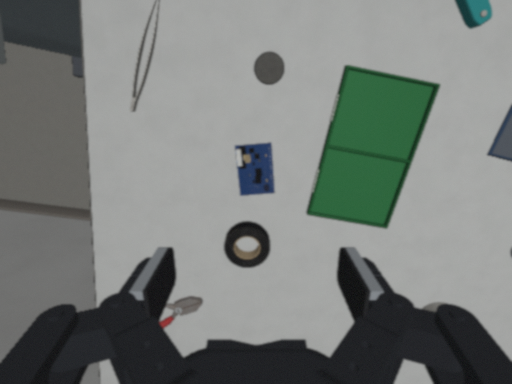

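Wrist view: the board is at (255,168) with its white connector at (240,157), so -x/+y. The foot is at (269,68), the green tray at (373,145) and the tape at (247,245).

```bash
python3 - <<'E'
from h import *
im=cams.get_image('wrist')
grn=lambda h,s,v:(h>50)&(h<75)&(s>150); blue=lambda h,s,v:(h>95)&(h<130)&(s>110)
anyb=lambda h,s,v:((h>95)&(h<130)&(s>110))|(v<90)
print(rect(im,blob(im,(373,145),grn,110),8),rect(im,blob(im,(255,168),anyb,36),5),rect(im,blob(im,(255,168),blue,36),5))
c=blob(im,(269,68),lambda h,s,v:v<110,25);P=onplane(im,c,24)[:,:2].astype(np.float32);print(cv2.minEnclosingCircle(P))
E
```

```text
(array([ 538.4, -272.3], dtype=float32), [np.float32(0.0), np.float32(0.0)], np.float32(0.0)) (array([ 461.4, -239.1], dtype=float32), [np.float32(39.5), np.float32(60.1)], np.float32(102.3)) (array([ 461.4, -239.1], dtype=float32), [np.float32(39.5), np.float32(60.1)], np.float32(102.3))
((460.5029602050781, -125.02580261230469), 15.549352645874023)
```

```bash
python3 -c "
from h import *
plan(462.3,-243.5,12,101,10,0.4)"
```

```text
0.4 -0.15 -0.05 1.9 0 0 -0.3; 0.4 -0.15 -0.05 1.9 0 0 -0.3; 0.4 -0.1 -0.05 1.9 0 0 -0.3; 0.4 -0.1 -0.05 1.9 0 0 -0.3; 0.4 -0.15 -0.05 1.9 0 0 -0.3
0.4 -0.1 -0.05 1.9 0 0 -0.2; 0.4 -0.15 -0.05 1.9 0 0 -0.3; 0.4 -0.1 -0.05 1.9 0 0 -0.2; 0.4 -0.15 -0.05 1.85 0 0 -0.3; 0.4 -0.1 -0.0 1.9 0 0 -0.2
```

>>> {"name": "move_arm", "arguments": {
  "targets": "0.4 -0.6 -0.2 3.5 0 0 -1.5; 0.4 -0.6 -0.2 4 0 0 -1.5; 0.4 0 0 4 0 0 0; 0.4 0 0 4 0 0 0; 0.4 0 0 2 0 0 0"
}}

```text
clock: 1.97
eef_pos: [456.1, -248.4, 22.5]
tool_rot: [-3.137, -0.003, 1.756]
force: [-0.6, 0.1, 0.1]
width: 59.8
gripper_force: 0.0
```

>>> {"name": "move_arm", "arguments": {
  "targets": "0.4 0 0 1 0 0 0; 0.4 0 0 0 0 0 0"
}}

```text
clock: 2.13
eef_pos: [457.4, -248.2, 14.4]
tool_rot: [-3.138, -0.002, 1.756]
force: [0.5, 0.5, -0.4]
width: 59.8
gripper_force: 0.0
```

```bash
python3 -c "
from h import *
im=cams.get_image('wrist');cv2.imwrite('pics/w2.png',im['color'][...,::-1])
print(proj(im,[[462.3,-243.5,5]]), read_state()['eef_pos'])
"
```

```text
[[264.68434588 234.39165901]] [ 458.56990286 -248.63204288   15.96184432]
```

View pics/w2.png

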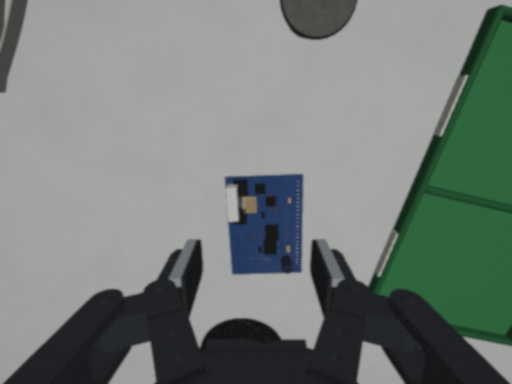

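Close view: the board spans (226,175)-(302,272) and is upright in the picture, but sits about 10 px right of the midline between the fingers. The tape below is clear.

```bash
python3 - <<'E'
from h import *
im=cams.get_image('wrist')
blue=lambda h,s,v:((h>95)&(h<130)&(s>110))
print(rect(im,blob(im,(265,225),blue,70),5))
g=im["color"][300:302,440:442];print(g,cv2.cvtColor(g,cv2.COLOR_RGB2HSV))
c=blob(im,(318,10),lambda h,s,v:v<110,45);print(onplane(im,[[318,10]],24))
print(read_state()['eef_pos'],read_state()['tool_rot'])
E
```

```text
(array([ 461.5, -238.6], dtype=float32), [np.float32(41.8), np.float32(62.2)], np.float32(102.4))
[[[ 45 100  60]
  [ 47 100  61]]

 [[ 46 100  61]
  [ 46  98  60]]] [[[ 68 140 100]
  [ 68 135 100]]

 [[ 68 138 100]
  [ 68 135  98]]]
[[ 462.89173753 -129.96987639   24.        ]]
[ 459.4998417  -248.9272898    17.06473122] [3.14067895e+00 7.87340725e-04 1.75660832e+00]
```

>>> {"name": "move_arm", "arguments": {
  "targets": "0.4 0.3 0.2 0.5 0 0 -2; 0.4 0.2 0.2 0.5 0 0 0; 0.4 0 0 0.4 0 0 0; 0.4 0 0 0 0 0 0; 0.4 0 0 0 0 0 0"
}}

```text
clock: 2.65
eef_pos: [461.9, -242.8, 2.5]
tool_rot: [3.142, 0.0, 1.792]
force: [0.4, 1.1, -0.5]
width: 59.8
gripper_force: 0.0
```

>>> {"name": "move_arm", "arguments": {
  "targets": "0.4 0 0 0.2 0 0 0; 0.4 0 0 0 0 0 0; 0.4 0 0 0 0 0 0"
}}

```text
clock: 2.9
eef_pos: [461.8, -242.8, 0.3]
tool_rot: [-3.142, 0.0, 1.792]
force: [-0.9, -0.2, -0.6]
width: 59.8
gripper_force: 0.0
```

>>> {"name": "move_arm", "arguments": {
  "targets": "0.4 0 0 0.2 0 0 0; 0.4 0 0 0 0 0 0; 0.4 0 0 0 0 0 0"
}}

```text
clock: 3.15
eef_pos: [461.7, -242.8, -1.8]
tool_rot: [-3.141, -0.0, 1.792]
force: [0.2, -0.7, 0.2]
width: 59.7
gripper_force: 0.0
```

>>> {"name": "move_arm", "arguments": {
  "targets": "0.1 0 0 0.1 0 0 0; -0.2 0 0 0 0 0 0; -1 0 0 0 0 0 0; -1 0 0 0 0 0 0; -1 0 0 0 0 0 0"
}}

```text
clock: 3.57
eef_pos: [462.3, -243.1, -1.5]
tool_rot: [3.141, 0.001, 1.792]
force: [-0.7, 0.8, 12.0]
width: 41.5
gripper_force: 63.3
```

>>> {"name": "move_arm", "arguments": {
  "targets": "-1 0 0 0 0 0 0; -1 0 0 0 0 0 0"
}}

```text
clock: 3.73
eef_pos: [462.3, -243.1, -1.5]
tool_rot: [3.141, 0.001, 1.792]
force: [-1.3, 0.5, 12.1]
width: 41.9
gripper_force: 63.3
```

>>> {"name": "move_arm", "arguments": {
  "targets": "-1 0 0 -1 0 0 0; -1 0 0 -2 0 0 0; -1 0 0 -2 0 0 0; -1 0 0 0 0 0 0; -1 0 0 0 0 0 0"
}}

```text
clock: 4.15
eef_pos: [462.5, -243.2, 48.4]
tool_rot: [3.14, 0.001, 1.792]
force: [0.5, -0.1, -0.3]
width: 41.6
gripper_force: 60.8
```

```bash
python3 -c "
from h import *
plan(589.5,-248,48,87.4,5,-1)"
```

```text
-1 -0.65 2.45 0.0 0 0 3.0; -1 -0.5 2.5 0.0 0 0 3.1; -1 -0.4 2.5 0.0 0 0 3.0; -1 -0.25 2.55 0.0 0 0 3.1; -1 -0.1 2.55 0.05 0 0 3.0
```

>>> {"name": "move_arm", "arguments": {
  "targets": "-1 -0.7 2.4 0 0 0 3; -1 -0.5 2.5 0 0 0 3.1; -1 -0.4 2.5 0 0 0 3; -1 -0.2 2.6 0 0 0 3.1; -1 -0.1 2.6 0 0 0 3"
}}

```text
clock: 4.57
eef_pos: [589.9, -247.0, 46.2]
tool_rot: [-3.14, -0.001, 1.524]
force: [0.8, 0.4, -0.4]
width: 41.1
gripper_force: 60.8
```

>>> {"name": "move_arm", "arguments": {
  "targets": "-1 0 0 0 0 0 0; -1 0 0 0 0 0 0"
}}

```text
clock: 4.73
eef_pos: [590.2, -246.4, 46.0]
tool_rot: [-3.141, -0.001, 1.528]
force: [-1.0, 0.2, 0.0]
width: 41.7
gripper_force: 60.9
```

```bash
python3 - <<'E'
from h import *
im=cams.get_image('wrist');cv2.imwrite('pics/w3.png',im['color'][...,::-1])
grn=lambda h,s,v:(h>55)&(h<80)&(s>100)
s=read_state();print(s['eef_pos'],s['tool_rot'],s['width'])
print(proj(im,[[589.5,-243,3],[593.5,-155,3],[591.5,-199,9]]))
E
```

```text
[ 588.44145549 -246.81155728   45.9536995 ] [-3.13869792e+00 -4.82449278e-04  1.52777466e+00] 41.27020918039246
[[254.15823686 212.95631749]
 [254.18448811  79.82040824]
 [254.10136632 153.21931949]]
```

View pics/w3.png

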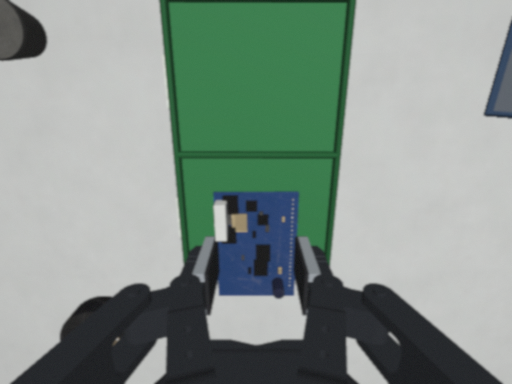

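The board is held level over the near green compartment (divider at row 154, as calculated). I'll lower it.

>>> {"name": "move_arm", "arguments": {
  "targets": "-1 0 0.1 2 0 0 0; -1 0 0.1 1.5 0 0 0; -1 0 0 0.6 0 0 0; -1 0 0 0 0 0 0; -1 0 0 0 0 0 0"
}}

```text
clock: 5.2
eef_pos: [590.7, -247.4, 5.7]
tool_rot: [-3.14, -0.0, 1.527]
force: [0.1, 0.0, -0.1]
width: 41.5
gripper_force: 60.9
```

>>> {"name": "move_arm", "arguments": {
  "targets": "-1 0 0 0.2 0 0 0; -1 0 0 0.1 0 0 0; -1 0 0 0 0 0 0"
}}

```text
clock: 5.45
eef_pos: [591.9, -247.6, 3.8]
tool_rot: [3.141, 0.0, 1.527]
force: [-0.1, -0.2, 0.2]
width: 41.3
gripper_force: 60.9
```

>>> {"name": "move_arm", "arguments": {
  "targets": "-1 0 0 0.1 0 0 0; -1 0 0 0.1 0 0 0; -1 0 0 0 0 0 0"
}}

```text
clock: 5.7
eef_pos: [591.9, -247.5, 1.7]
tool_rot: [3.141, 0.0, 1.527]
force: [0.2, 0.7, 0.8]
width: 41.5
gripper_force: 61.6
```

>>> {"name": "move_arm", "arguments": {
  "targets": "0.3 0 0 0 0 0 0; 0.3 0 0 0 0 0 0; 0.3 0 0 0 0 0 0; 0.3 0 0 0 0 0 0"
}}

```text
clock: 6.03
eef_pos: [591.6, -247.4, 1.3]
tool_rot: [-3.141, -0.0, 1.527]
force: [-1.1, -0.1, -0.3]
width: 55.6
gripper_force: 0.0
```

>>> {"name": "move_arm", "arguments": {
  "targets": "0.3 0 0 -1 0 0 0; 0.3 0 0 -2 0 0 0; 0.3 0 0 -3 0 0 0; 0.3 0 0 -3 0 0 0; 0.3 0 0 -3 0 0 0"
}}

```text
clock: 6.45
eef_pos: [591.4, -247.3, 123.1]
tool_rot: [-3.141, -0.0, 1.527]
force: [0.6, -0.8, -0.1]
width: 55.9
gripper_force: 0.0
```

```bash
python3 - <<'E'
from h import *
im=cams.get_image('wrist');cv2.imwrite('pics/w4.png',im['color'][...,::-1])
s=read_state();print(s['eef_pos'],s['tool_rot'],s['width'])
print(rect(im,blob(im,proj(im,[[590,-243,8]])[0],lambda h,s,v:((h>95)&(h<130)&(s>110)),70),8))
plan(461,-128,120,90,5)
E
```

```text
[ 595.33251959 -248.53158039  129.70463348] [3.13174409e+00 3.11579481e-03 1.52652722e+00] 55.435628107161996
(array([ 592.5, -243.7], dtype=float32), [np.float32(43.0), np.float32(62.5)], np.float32(87.4))
1 2.3 -2.8 0.2 0 0 -0.5; 1 2.3 -2.75 0.2 0 0 -0.5; 1 2.35 -2.75 0.2 0 0 -0.5; 1 2.35 -2.75 0.2 0 0 -0.5; 1 2.4 -2.7 0.15 0 0 -0.5
```

>>> {"name": "move_arm", "arguments": {
  "targets": "0.6 2 -2.8 0.2 0 0 -0.5; 0.6 2 -2.8 0.2 0 0 -0.5; 0.6 2 -2.8 0.2 0 0 -0.5; 0.6 2 -2.7 0.2 0 0 -0.5; 0.6 2 -2.7 0.2 0 0 -0.5"
}}

```text
clock: 6.92
eef_pos: [455.2, -143.0, 112.0]
tool_rot: [3.14, 0.0, 1.57]
force: [0.3, 0.8, -0.5]
width: 68.4
gripper_force: 0.0
```

>>> {"name": "move_arm", "arguments": {
  "targets": "0.6 0 0 2 0 0 0; 0.6 0 0 2 0 0 0; 0.6 0 0 0 0 0 0; 0.6 0 0 0 0 0 0"
}}

```text
clock: 7.25
eef_pos: [456.2, -143.6, 71.4]
tool_rot: [-3.141, -0.0, 1.571]
force: [-1.1, 0.4, -0.8]
width: 68.3
gripper_force: 0.0
```

```bash
python3 - <<'E'
from h import *
im=cams.get_image('wrist');cv2.imwrite('pics/w5.png',im['color'][...,::-1])
s=read_state();print(s['eef_pos'],s['tool_rot'],s['width'])
p=proj(im,[[461,-126,24]])[0];print(p)
c=blob(im,p,lambda h,s,v:v<110,60);P=onplane(im,c,24)[:,:2].astype(np.float32);print(cv2.minEnclosingCircle(P),cv2.minEnclosingCircle(c))
E
```

```text
[ 456.91357023 -143.85991925   71.89042155] [3.14104169e+00 1.78227085e-04 1.57029300e+00] 68.43583165910127
[262.09251153 191.87727345]
((460.2451171875, -123.79975128173828), 16.142953872680664) ((261.4873352050781, 188.67721557617188), 22.136903762817383)
```

View pics/w5.png

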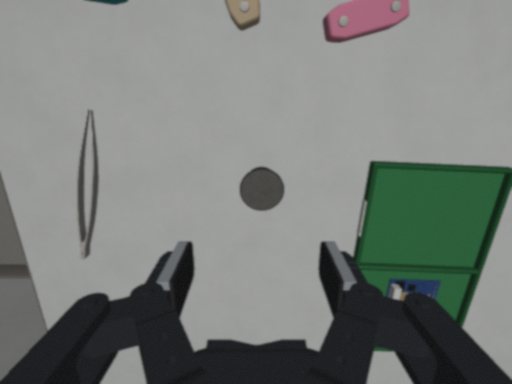

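The foot is at (262,189), i.e. (460,-124), and its radius of 16 mm fits. The board lies in the near green compartment.

>>> {"name": "move_arm", "arguments": {
  "targets": "0.4 1 0.2 2 0 0 0; 0.4 1 0.1 2 0 0 0; 0.4 0 0 2 0 0 0; 0.4 0 0 0.8 0 0 0; 0.4 0 0 0 0 0 0"
}}

```text
clock: 7.72
eef_pos: [459.5, -123.8, 2.7]
tool_rot: [-3.141, -0.0, 1.571]
force: [-0.3, -0.1, 0.9]
width: 60.2
gripper_force: 0.0
```

>>> {"name": "move_arm", "arguments": {
  "targets": "0.4 0 0 0.1 0 0 0; -0.2 0 0 0 0 0 0; -1 0 0 0 0 0 0; -1 0 0 0 0 0 0; -1 0 0 0 0 0 0"
}}

```text
clock: 8.13
eef_pos: [460.2, -124.3, 3.6]
tool_rot: [3.139, 0.001, 1.57]
force: [0.4, -0.2, 6.4]
width: 29.9
gripper_force: 58.9
```

>>> {"name": "move_arm", "arguments": {
  "targets": "-1 0 0 0 0 0 0; -1 0 0 0 0 0 0; -1 0 0 0 0 0 0"
}}

```text
clock: 8.38
eef_pos: [460.2, -124.2, 3.7]
tool_rot: [3.139, 0.001, 1.57]
force: [-0.0, 0.1, 6.0]
width: 29.9
gripper_force: 58.9
```

>>> {"name": "move_arm", "arguments": {
  "targets": "-1 0 0 -1 0 0 0; -1 0 0 -2 0 0 0; -1 0 0 -2.5 0 0 0; -1 0 0 0 0 0 0; -1 0 0 0 0 0 0"
}}

```text
clock: 8.8
eef_pos: [460.6, -124.2, 58.9]
tool_rot: [3.138, 0.001, 1.57]
force: [-0.6, -0.1, -0.3]
width: 29.9
gripper_force: 59.4
```

```bash
python3 - <<'E'
from h import *
im=cams.get_image('wrist');cv2.imwrite('pics/w6.png',im['color'][100:,100:420,::-1])
plan(605,102,56,95,8,-1)
E
```

```text
-1 2.85 1.8 0.0 0 0 -0.6; -1 2.8 1.85 0.05 0 0 -0.6; -1 2.8 1.85 0.0 0 0 -0.6; -1 2.75 1.9 0.05 0 0 -0.7; -1 2.75 1.95 0.0 0 0 -0.6
-1 2.75 1.95 0.05 0 0 -0.7; -1 2.7 2.0 0.0 0 0 -0.6; -1 2.65 2.05 0.05 0 0 -0.7
```

View pics/w6.png

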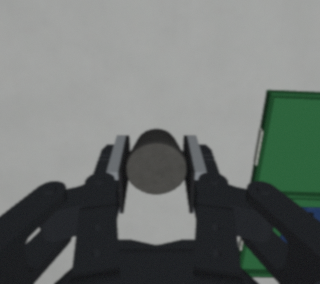

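The foot is held upright between the pads at crop position (157,165). I'll carry it to the near yellow compartment.

>>> {"name": "move_arm", "arguments": {
  "targets": "-1 2.8 1.8 0 0 0 -0.6; -1 2.8 1.8 0 0 0 -0.6; -1 2.8 1.9 0 0 0 -0.6; -1 2.8 1.9 0 0 0 -0.7; -1 2.8 1.9 0 0 0 -0.6"
}}

```text
clock: 9.27
eef_pos: [549.4, 19.4, 56.3]
tool_rot: [-3.14, 0.0, 1.625]
force: [1.0, -0.8, -0.1]
width: 29.8
gripper_force: 59.4
```

>>> {"name": "move_arm", "arguments": {
  "targets": "-1 2.8 2 0 0 0 -0.7; -1 2.7 2 0 0 0 -0.6; -1 2.6 2 0 0 0 -0.7; -1 0 0 0 0 0 0; -1 0 0 0 0 0 0"
}}

```text
clock: 9.68
eef_pos: [603.9, 105.7, 56.1]
tool_rot: [-3.141, -0.001, 1.663]
force: [-1.3, -0.6, -1.0]
width: 30.0
gripper_force: 59.4
```

```bash
python3 - <<'E'
from h import *
im=cams.get_image('wrist');cv2.imwrite('pics/w7.png',im['color'][...,::-1])
s=read_state();print(s['eef_pos'],s['tool_rot'],s['width'])
print(proj(im,[[601.35,145.6,9],[593.25,233.2,9]]))
E
```

```text
[602.99071702 103.13982077  55.95012099] [-3.13906744e+00  7.59127543e-04  1.66069032e+00] 29.666934346487963
[[257.02894638 161.0404736 ]
 [257.10810862  12.77680715]]
```

View pics/w7.png

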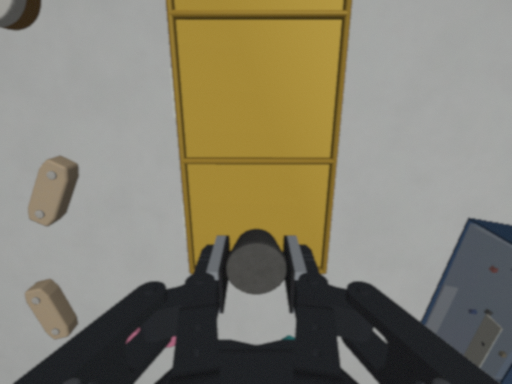

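The dividers are at rows 160 and 14, as calculated, and the foot is over the near compartment. The beige blocks show at (53,190) and (50,308).

>>> {"name": "move_arm", "arguments": {
  "targets": "-1 0 0 2 0 0 0; -1 0 0 1.8 0 0 0; -1 0 0 0.7 0 0 0; -1 0 0 0 0 0 0; -1 0 0 0 0 0 0"
}}

```text
clock: 10.15
eef_pos: [603.4, 101.8, 12.0]
tool_rot: [-3.14, 0.001, 1.658]
force: [0.3, -0.7, 0.7]
width: 30.0
gripper_force: 59.4
```

>>> {"name": "move_arm", "arguments": {
  "targets": "-1 0 0 0.2 0 0 0; -1 0 0 0.1 0 0 0; -1 0 0 0.1 0 0 0; -1 0 0 0 0 0 0"
}}

```text
clock: 10.48
eef_pos: [604.3, 102.9, 8.7]
tool_rot: [3.141, -0.0, 1.659]
force: [-0.1, 0.6, -0.3]
width: 30.1
gripper_force: 59.4
```

>>> {"name": "move_arm", "arguments": {
  "targets": "-1 0 0 0.1 0 0 0; -1 0 0 0.1 0 0 0; -1 0 0 0 0 0 0"
}}

```text
clock: 10.73
eef_pos: [604.3, 103.0, 6.7]
tool_rot: [3.141, 0.0, 1.659]
force: [-1.4, 0.9, 2.9]
width: 30.0
gripper_force: 59.8
```

>>> {"name": "move_arm", "arguments": {
  "targets": "0 0 0 0 0 0 0; 0.2 0 0 0 0 0 0; 0.2 0 0 0 0 0 0; 0.2 0 0 0 0 0 0"
}}

```text
clock: 11.07
eef_pos: [604.0, 102.9, 6.2]
tool_rot: [-3.142, 0.0, 1.659]
force: [-1.4, -0.9, 0.5]
width: 51.3
gripper_force: 0.0
```

>>> {"name": "move_arm", "arguments": {
  "targets": "0.2 0 0 -2 0 0 0; 0.2 0 0 -2 0 0 0; 0.2 0 0 -3 0 0 0; 0.2 0 0 0 0 0 0; 0.2 0 0 0 0 0 0"
}}

```text
clock: 11.48
eef_pos: [605.4, 103.2, 78.0]
tool_rot: [3.138, -0.0, 1.659]
force: [0.6, 0.8, -0.2]
width: 50.8
gripper_force: 0.0
```

```bash
python3 - <<'E'
from h import *
im=cams.get_image('wrist');cv2.imwrite('pics/w8.png',im['color'][...,::-1])
p=proj(im,[[604.5,102.5,27]])[0]
c=blob(im,p,lambda h,s,v:(s<110)&(v<110),30);print(p,cv2.minEnclosingCircle(onplane(im,c,27)[:,:2].astype(np.float32)))
bei=lambda h,s,v:(h>5)&(h<25)&(s>40)&(v>80)
for q in ([457,116,14],[441,11,14]):
    p=proj(im,[q])[0]; print(p)
    try: print(rect(im,blob(im,p,bei,45),14))
    except Exception as e: print(e)
plan(457,80,80,67,7,0)
E
```

```text
[253.73142913 213.53097252] ((604.53369140625, 104.31439208984375), 16.60446548461914)
[ 60.07743163 174.66948131]
(array([460.6, 112.7], dtype=float32), [np.float32(22.1), np.float32(55.0)], np.float32(61.5))
[ 57.5527681  289.23418616]
(array([448. ,   9.6], dtype=float32), [np.float32(29.5), np.float32(53.8)], np.float32(109.9))
0 -0.15 -2.1 -0.05 0 0 4.0; 0 -0.3 -2.1 -0.05 0 0 4.0; 0 -0.45 -2.1 -0.05 0 0 4.0; 0 -0.55 -2.05 -0.05 0 0 4.0; 0 -0.7 -2.0 -0.05 0 0 4.0
0 -0.85 -1.95 -0.05 0 0 4.0; 0 -1.0 -1.9 -0.05 0 0 4.1
```

>>> {"name": "move_arm", "arguments": {
  "targets": "0 -0.1 -2.1 0 0 0 4; 0 -0.3 -2.1 0 0 0 4; 0 -0.4 -2.1 0 0 0 4; 0 -0.5 -2.1 0 0 0 4; 0 -0.7 -2 0 0 0 4"
}}

```text
clock: 11.95
eef_pos: [496.6, 87.8, 75.2]
tool_rot: [-3.139, 0.001, 1.307]
force: [-0.6, -0.0, -0.6]
width: 42.7
gripper_force: 0.0
```

>>> {"name": "move_arm", "arguments": {
  "targets": "0 -0.5 -2 0 0 0 4; 0 -0.5 -1.9 0 0 0 4; 0 0 0 0 0 0 0; 0 0 0 0 0 0 0"
}}

```text
clock: 12.28
eef_pos: [457.1, 89.9, 75.6]
tool_rot: [-3.14, 0.002, 1.172]
force: [0.8, 0.4, 0.4]
width: 42.8
gripper_force: 0.0
```

```bash
python3 - <<'E'
from h import *
im=cams.get_image('wrist');cv2.imwrite('pics/w9.png',im['color'][...,::-1])
bei=lambda h,s,v:(h>5)&(h<25)&(s>40)&(v>80)
p=proj(im,[[458,114,14]])[0]; print(p)
r=rect(im,blob(im,p,bei,65),14);print(r, read_state()['eef_pos'],np.degrees(read_state()['tool_rot'][2]))
plan(*r[0],12,r[2],3,0)
E
```

```text
[244.05855687 179.66354925]
(array([459. , 111.4], dtype=float32), [np.float32(18.6), np.float32(50.3)], np.float32(67.3)) [458.56764409  90.04368107  75.76404804] 67.14751752006732
0 0.65 -0.25 2.15 0 0 -0.1; 0 0.65 -0.25 2.1 0 0 -0.0; 0 0.7 -0.3 2.15 0 0 -0.1
```

View pics/w9.png

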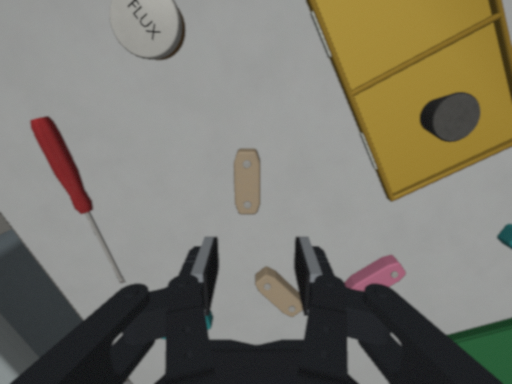

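Block b1 is centred at (247,182), clear of everything; the foot sits in its compartment.

>>> {"name": "move_arm", "arguments": {
  "targets": "0 1 -0.4 2.5 0 0 0; 0 1 -0.4 2.5 0 0 0; 0 0 0 2 0 0 0; 0 0 0 0.2 0 0 0; 0 0 0 0 0 0 0"
}}

```text
clock: 12.75
eef_pos: [459.1, 111.0, 6.8]
tool_rot: [-3.14, 0.002, 1.172]
force: [0.5, -0.6, -0.5]
width: 42.8
gripper_force: 0.0
```

>>> {"name": "move_arm", "arguments": {
  "targets": "-0.3 0 0 0.1 0 0 0; -1 0 0 0 0 0 0; -1 0 0 0 0 0 0; -1 0 0 0 0 0 0; -1 0 0 0 0 0 0"
}}

```text
clock: 13.17
eef_pos: [459.3, 110.9, 8.0]
tool_rot: [3.14, 0.001, 1.17]
force: [-0.2, 0.3, -0.5]
width: 17.8
gripper_force: 58.6
```

>>> {"name": "move_arm", "arguments": {
  "targets": "-1 0 0 -1 0 0 0; -1 0 0 -2 0 0 0; -1 0 0 -2.5 0 0 0; -1 0 0 0 0 0 0; -1 0 0 0 0 0 0"
}}

```text
clock: 13.58
eef_pos: [460.0, 111.2, 63.8]
tool_rot: [3.139, -0.0, 1.17]
force: [-0.0, 0.4, 0.4]
width: 17.6
gripper_force: 58.7
```

```bash
python3 - <<'E'
from h import *
plan(597.5,189.5,56,95,5,-1)
E
```

```text
-1 2.5 1.9 0.15 0 0 -5.6; -1 2.3 2.15 0.15 0 0 -5.6; -1 2.1 2.4 0.15 0 0 -5.6; -1 1.85 2.55 0.15 0 0 -5.6; -1 1.6 2.75 0.2 0 0 -5.6
```

>>> {"name": "move_arm", "arguments": {
  "targets": "-1 2.5 1.9 0.1 0 0 -5.6; -1 2.3 2.1 0.1 0 0 -5.6; -1 2.1 2.4 0.1 0 0 -5.6; -1 1.8 2.6 0.1 0 0 -5.6; -1 1.6 2.8 0.1 0 0 -5.6"
}}

```text
clock: 14.0
eef_pos: [597.2, 188.9, 56.2]
tool_rot: [-3.139, 0.003, 1.664]
force: [-0.1, 1.2, -0.7]
width: 17.6
gripper_force: 58.7
```

>>> {"name": "move_arm", "arguments": {
  "targets": "-1 0 0 0 0 0 0; -1 0 0 0 0 0 0; -1 0 0 0 0 0 0"
}}

```text
clock: 14.25
eef_pos: [595.1, 188.1, 55.9]
tool_rot: [-3.138, 0.003, 1.659]
force: [0.3, -0.0, -1.3]
width: 17.8
gripper_force: 58.8
```

```bash
python3 - <<'E'
from h import *
im=cams.get_image('wrist');cv2.imwrite('pics/w10.png',im['color'][...,::-1])
s=read_state();print(s['eef_pos'],s['tool_rot'],s['width'])
print(proj(im,[[601.35,145.6,9],[593.25,233.2,9]]))
E
```

```text
[594.97459549 187.85442661  56.24025024] [-3.13812829  0.00331721  1.65898099] 17.720513250236234
[[258.8444825  265.5675075 ]
 [258.62976269 153.39062901]]
```

View pics/w10.png

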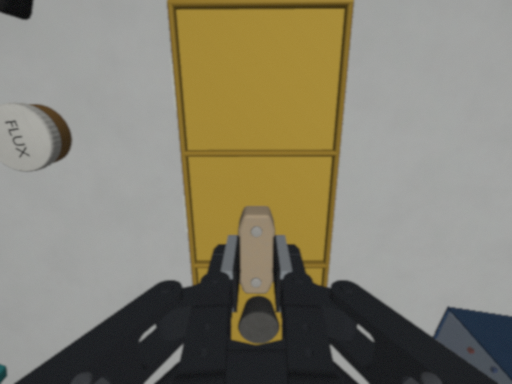

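The block is held over the middle compartment (dividers at rows 152 and 264). I'll lower it.

>>> {"name": "move_arm", "arguments": {
  "targets": "-1 0 0 2 0 0 0; -1 0 0 1.6 0 0 0; -1 0 0 0.5 0 0 0; -1 0 0 0 0 0 0; -1 0 0 0 0 0 0"
}}

```text
clock: 14.72
eef_pos: [596.2, 188.6, 16.6]
tool_rot: [-3.141, 0.002, 1.659]
force: [-0.3, 1.4, -1.6]
width: 17.7
gripper_force: 58.8
```

>>> {"name": "move_arm", "arguments": {
  "targets": "-1 0 0 0.2 0 0 0; -1 0 0 0.1 0 0 0; -1 0 0 0 0 0 0; -1 0 0 0 0 0 0"
}}

```text
clock: 15.05
eef_pos: [597.0, 188.9, 13.9]
tool_rot: [3.141, 0.002, 1.659]
force: [1.0, 0.6, -0.1]
width: 17.7
gripper_force: 58.8
```

>>> {"name": "move_arm", "arguments": {
  "targets": "-1 0 0 0.1 0 0 0; -1 0 0 0.1 0 0 0; -1 0 0 0 0 0 0; -1 0 0 0 0 0 0"
}}

```text
clock: 15.38
eef_pos: [596.7, 188.8, 11.3]
tool_rot: [-3.141, 0.002, 1.659]
force: [0.8, 0.2, -0.2]
width: 17.4
gripper_force: 58.8
```

>>> {"name": "move_arm", "arguments": {
  "targets": "-1 0 0 0.1 0 0 0; -1 0 0 0 0 0 0; -1 0 0 0 0 0 0"
}}

```text
clock: 15.63
eef_pos: [596.8, 188.8, 10.9]
tool_rot: [-3.141, 0.002, 1.659]
force: [-1.2, -0.4, 4.9]
width: 17.8
gripper_force: 59.4
```

>>> {"name": "move_arm", "arguments": {
  "targets": "-0.4 0 0 0 0 0 0; -0.2 0 0 0 0 0 0; -0.2 0 0 0 0 0 0; -0.2 0 0 0 0 0 0"
}}

```text
clock: 15.97
eef_pos: [596.7, 188.8, 10.2]
tool_rot: [-3.141, 0.002, 1.659]
force: [0.7, -0.5, 0.4]
width: 34.2
gripper_force: 0.0
```

>>> {"name": "move_arm", "arguments": {
  "targets": "-0.2 0 0 -2 0 0 0; -0.2 0 0 -3 0 0 0; 0.6 0 0 -3 0 0 0; 0.6 0 0 0 0 0 0; 0.6 0 0 0 0 0 0"
}}

```text
clock: 16.38
eef_pos: [598.1, 189.5, 92.2]
tool_rot: [3.138, 0.001, 1.659]
force: [0.4, -0.7, 0.0]
width: 67.8
gripper_force: 0.0
```

```bash
python3 - <<'E'
from h import *
im=cams.get_image('wrist');cv2.imwrite('pics/w11.png',im['color'][...,::-1])
bei=lambda h,s,v:(h>5)&(h<25)&(s>40)&(s<140)&(v>80)
print(rect(im,blob(im,proj(im,[[597,189,17]])[0],bei,60),17))
s=read_state();print(s['eef_pos'],s['tool_rot'],s['width'])
plan(425,310,88,73,8,0.6)
E
```

```text
(array([597.4, 189.4], dtype=float32), [np.float32(20.2), np.float32(52.8)], np.float32(94.1))
[596.93140726 188.77725129  90.69244656] [3.14122781e+00 1.77390808e-03 1.65912060e+00] 68.38653358636641
0.6 1.7 -2.0 0.05 0 0 2.8; 0.6 1.6 -2.1 0.05 0 0 2.8; 0.6 1.5 -2.15 0.05 0 0 2.7; 0.6 1.4 -2.25 0.0 0 0 2.8; 0.6 1.3 -2.3 0.05 0 0 2.7
0.6 1.15 -2.35 0.0 0 0 2.8; 0.6 1.05 -2.4 0.05 0 0 2.7; 0.6 0.95 -2.45 0.0 0 0 2.8
```

>>> {"name": "move_arm", "arguments": {
  "targets": "0.6 1.7 -2 0 0 0 2.8; 0.6 1.6 -2.1 0 0 0 2.8; 0.6 1.5 -2.1 0 0 0 2.8; 0.6 1.4 -2.2 0 0 0 2.8; 0.6 1.3 -2.3 0 0 0 2.8"
}}

```text
clock: 16.85
eef_pos: [488.3, 264.7, 88.8]
tool_rot: [-3.139, 0.004, 1.412]
force: [0.2, 0.8, 0.0]
width: 68.5
gripper_force: 0.0
```

>>> {"name": "move_arm", "arguments": {
  "targets": "0.6 1.2 -2.4 0 0 0 2.7; 0.6 1 -2.4 0 0 0 2.7; 0.6 1 -2.4 0 0 0 2.7; 0.6 0 0 0 0 0 0; 0.6 0 0 0 0 0 0"
}}

```text
clock: 17.27
eef_pos: [424.0, 311.5, 89.2]
tool_rot: [-3.14, 0.004, 1.278]
force: [1.4, -1.0, -0.7]
width: 68.3
gripper_force: 0.0
```

```bash
python3 - <<'E'
from h import *
im=cams.get_image('wrist');cv2.imwrite('pics/w12.png',im['color'][...,::-1])
p=proj(im,[[436,340,24]])[0]; print(p)
c=blob(im,p,lambda h,s,v:v<90,65)
r=rect(im,c,24);print(r, read_state()['eef_pos'],np.degrees(read_state()['tool_rot'][2]))
plan(*r[0],5,r[2],4,0.4)
E
```

```text
[259.70864768 167.74407723]
(array([440.6, 337.2], dtype=float32), [np.float32(38.3), np.float32(62.8)], np.float32(73.2)) [425.48974136 310.43897644  89.26656187] 73.0666019265299
0.4 0.75 0.15 2.1 0 0 -0.0; 0.4 0.75 0.15 2.1 0 0 -0.0; 0.4 0.75 0.2 2.1 0 0 -0.1; 0.4 0.75 0.15 2.15 0 0 -0.0
```

View pics/w12.png

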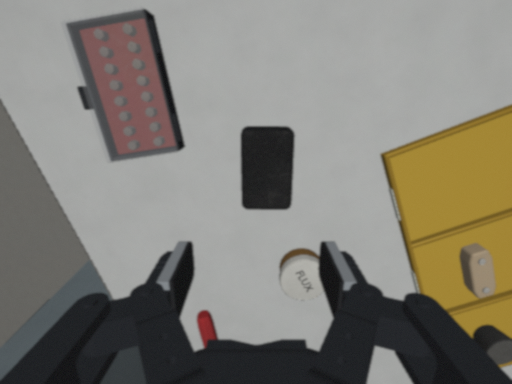

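The charger is at (267,168) and b1 lies in the middle compartment. The flux pot at (301,275) is behind the grip line, so I'll go forward first and then straight down.

>>> {"name": "move_arm", "arguments": {
  "targets": "0.5 1.5 0.3 0 0 0 0; 0.5 1.5 0.3 0 0 0 0; 0.5 0 0 2.5 0 0 0; 0.5 0 0 2.5 0 0 0; 0.5 0 0 2 0 0 0"
}}

```text
clock: 17.73
eef_pos: [441.8, 335.8, 18.2]
tool_rot: [3.141, 0.003, 1.271]
force: [0.1, 0.1, 0.2]
width: 64.2
gripper_force: 0.0
```

>>> {"name": "move_arm", "arguments": {
  "targets": "0.5 0 0 1 0 0 0; 0.5 0 0 0 0 0 0; 0.5 0 0 0 0 0 0"
}}

```text
clock: 17.98
eef_pos: [441.0, 336.8, 9.8]
tool_rot: [-3.141, 0.003, 1.273]
force: [-0.1, -0.2, -0.0]
width: 64.3
gripper_force: 0.0
```

>>> {"name": "move_arm", "arguments": {
  "targets": "0 0 0 0.2 0 0 0; -1 0 0 0 0 0 0; -1 0 0 0 0 0 0; -1 0 0 0 0 0 0; -1 0 0 0 0 0 0"
}}

```text
clock: 18.4
eef_pos: [441.4, 338.2, 9.4]
tool_rot: [3.14, 0.0, 1.273]
force: [-0.1, -1.2, 6.2]
width: 38.6
gripper_force: 61.2
```

>>> {"name": "move_arm", "arguments": {
  "targets": "-1 0 0 -1 0 0 0; -1 0 0 -2 0 0 0; -1 0 0 -2.5 0 0 0; -1 0 0 0 0 0 0; -1 0 0 0 0 0 0"
}}

```text
clock: 18.82
eef_pos: [441.5, 338.5, 64.9]
tool_rot: [3.14, -0.001, 1.273]
force: [-0.3, 0.4, 0.3]
width: 38.3
gripper_force: 60.5
```

```bash
python3 - <<'E'
from h import *
plan(589.5,277,58,95,5,-1)
E
```

```text
-1 -0.3 3.2 0.15 0 0 -4.4; -1 -0.55 3.15 0.15 0 0 -4.4; -1 -0.8 3.1 0.15 0 0 -4.4; -1 -1.05 3.05 0.1 0 0 -4.4; -1 -1.25 2.95 0.15 0 0 -4.4
```

>>> {"name": "move_arm", "arguments": {
  "targets": "-1 -0.3 3.2 0.1 0 0 -4.4; -1 -0.6 3.2 0.1 0 0 -4.4; -1 -0.8 3.1 0.1 0 0 -4.4; -1 -1 3 0.1 0 0 -4.4; -1 -1.2 3 0.1 0 0 -4.4"
}}

```text
clock: 19.23
eef_pos: [589.7, 275.1, 57.2]
tool_rot: [-3.139, 0.003, 1.661]
force: [0.2, 0.3, -1.2]
width: 38.6
gripper_force: 60.5
```

>>> {"name": "move_arm", "arguments": {
  "targets": "-1 0 0 0 0 0 0; -1 0 0 0 0 0 0; -1 0 0 1.5 0 0 0; -1 0 0 0 0 0 0; -1 0 0 0 0 0 0"
}}

```text
clock: 19.65
eef_pos: [586.6, 277.1, 41.6]
tool_rot: [-3.137, 0.003, 1.66]
force: [0.1, 0.6, -1.1]
width: 38.5
gripper_force: 60.6
```

```bash
python3 - <<'E'
from h import *
im=cams.get_image('wrist');cv2.imwrite('pics/w13.png',im['color'][...,::-1])
s=read_state();print(s['eef_pos'],s['tool_rot'],s['width'])
print(proj(im,[[593.25,233.2,9],[589.5,277,9]]))
E
```

```text
[587.26468294 277.40085173  42.3661166 ] [-3.13883960e+00  2.26766107e-03  1.65985255e+00] 38.22494508092051
[[259.33026401 278.48095814]
 [259.7765562  223.77549587]]
```

View pics/w13.png

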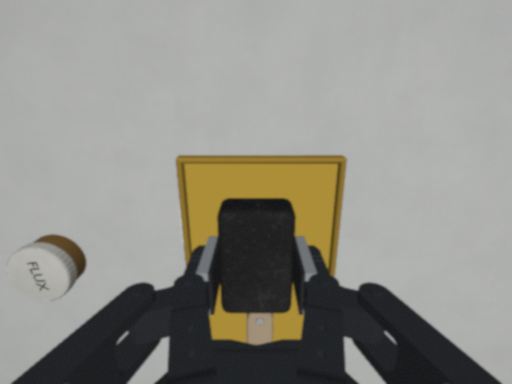

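The charger is held straight over the far compartment and clear of its walls.

>>> {"name": "move_arm", "arguments": {
  "targets": "-1 0 0.1 1.5 0 0 0; -1 0 0.1 1 0 0 0; -1 0 0 0 0 0 0; -1 0 0 0 0 0 0; -1 0 0 0.2 0 0 0"
}}

```text
clock: 20.12
eef_pos: [591.3, 277.1, 16.3]
tool_rot: [-3.142, 0.001, 1.658]
force: [0.1, -0.8, -0.5]
width: 38.4
gripper_force: 60.6
```

>>> {"name": "move_arm", "arguments": {
  "targets": "-1 0 0 0 0 0 0; -1 0 0 0.1 0 0 0; -1 0 0 0 0 0 0; -1 0 0 0 0 0 0"
}}

```text
clock: 20.45
eef_pos: [591.3, 276.8, 15.5]
tool_rot: [-3.141, 0.002, 1.658]
force: [-0.1, -0.3, -0.4]
width: 38.5
gripper_force: 60.6
```

>>> {"name": "move_arm", "arguments": {
  "targets": "-1 0 0 0.1 0 0 0; -1 0 0 0 0 0 0; -1 0 0 0 0 0 0"
}}

```text
clock: 20.7
eef_pos: [591.1, 276.7, 14.3]
tool_rot: [-3.141, 0.002, 1.658]
force: [0.4, -0.1, -1.4]
width: 38.4
gripper_force: 60.6
```

>>> {"name": "move_arm", "arguments": {
  "targets": "-1 0 0 0.1 0 0 0; -1 0 0 0.1 0 0 0; -1 0 0 0 0 0 0; -1 0 0 0 0 0 0"
}}

```text
clock: 21.03
eef_pos: [591.2, 276.8, 12.5]
tool_rot: [-3.141, 0.002, 1.658]
force: [-0.4, -0.6, 2.1]
width: 38.4
gripper_force: 60.8
```

>>> {"name": "move_arm", "arguments": {
  "targets": "0 0 0 0 0 0 0; 0.3 0 0 0 0 0 0; 0.3 0 0 0 0 0 0; 0.3 0 0 0 0 0 0"
}}

```text
clock: 21.37
eef_pos: [591.1, 276.8, 12.1]
tool_rot: [-3.141, 0.002, 1.658]
force: [0.3, -0.1, 0.1]
width: 55.3
gripper_force: 0.0
```

>>> {"name": "move_arm", "arguments": {
  "targets": "0.3 0 0 -2 0 0 0; 0.3 0 0 -3 0 0 0; 0.3 0 0 -3 0 0 0; 0 0 0 0 0 0 0; 0 0 0 0 0 0 0"
}}

```text
clock: 21.78
eef_pos: [592.4, 277.7, 94.2]
tool_rot: [3.138, 0.0, 1.657]
force: [-0.5, -0.0, -0.5]
width: 42.8
gripper_force: 0.0
```

```bash
python3 - <<'E'
from h import *
im=cams.get_image('wrist')
print(rect(im,blob(im,proj(im,[[590.5,277,27]])[0],lambda h,s,v:v<70,70),27))
plan(449,-11,85,111,10,0)
E
```

```text
(array([591.6, 277.2], dtype=float32), [np.float32(37.4), np.float32(63.9)], np.float32(94.8))
0 -2.75 -1.65 0.1 0 0 -1.6; 0 -2.7 -1.75 0.05 0 0 -1.6; 0 -2.65 -1.8 0.1 0 0 -1.6; 0 -2.6 -1.9 0.05 0 0 -1.6; 0 -2.55 -1.95 0.1 0 0 -1.6
0 -2.5 -2.05 0.05 0 0 -1.6; 0 -2.4 -2.1 0.1 0 0 -1.6; 0 -2.35 -2.15 0.05 0 0 -1.6; 0 -2.3 -2.25 0.1 0 0 -1.6; 0 -2.25 -2.3 0.05 0 0 -1.6
```

The charger is down and flat. Next is block b2.

>>> {"name": "move_arm", "arguments": {
  "targets": "0 -2.8 -1.6 0.1 0 0 -1.6; 0 -2.7 -1.8 0 0 0 -1.6; 0 -2.6 -1.8 0.1 0 0 -1.6; 0 -2.6 -1.9 0 0 0 -1.6; 0 -2.6 -2 0.1 0 0 -1.6"
}}

```text
clock: 22.25
eef_pos: [518.0, 130.7, 88.2]
tool_rot: [-3.138, 0.002, 1.799]
force: [0.9, -0.4, -0.3]
width: 43.0
gripper_force: 0.0
```

>>> {"name": "move_arm", "arguments": {
  "targets": "0 -2.5 -2 0.1 0 0 -1.6; 0 -2.4 -2.1 0.1 0 0 -1.6; 0 -2.4 -2.2 0 0 0 -1.6; 0 -2.3 -2.2 0.1 0 0 -1.6; 0 -2.2 -2.3 0.1 0 0 -1.6"
}}

```text
clock: 22.67
eef_pos: [447.1, -12.8, 84.7]
tool_rot: [-3.138, 0.0, 1.938]
force: [1.0, -0.6, -0.2]
width: 42.7
gripper_force: 0.0
```

>>> {"name": "move_arm", "arguments": {
  "targets": "0 0 0 0 0 0 0; 0 0 0 0 0 0 0; 0 0 0 0 0 0 0"
}}

```text
clock: 22.92
eef_pos: [449.0, -11.0, 85.2]
tool_rot: [-3.14, 0.0, 1.936]
force: [0.1, 0.3, 1.2]
width: 42.5
gripper_force: 0.0
```

```bash
python3 - <<'E'
from h import *
im=cams.get_image('wrist');cv2.imwrite('pics/w14.png',im['color'][...,::-1])
bei=lambda h,s,v:(h>8)&(h<25)&(s>40)&(v>80)
p=proj(im,[[443,10,14]])[0]; print(p)
r=rect(im,blob(im,p,bei,60),14);print(r, read_state()['eef_pos'],np.degrees(read_state()['tool_rot'][2]))
plan(*r[0],4,r[2],3,0)
E
```

```text
[258.03983815 176.80977432]
(array([443.5,   6. ], dtype=float32), [np.float32(18.6), np.float32(50.1)], np.float32(110.2)) [449.35677314 -10.282095    85.39974269] 111.02205409688283
0 0.6 0.0 2.7 0 0 0.3; 0 0.55 0.0 2.7 0 0 0.3; 0 0.6 0.05 2.75 0 0 0.2
```

View pics/w14.png

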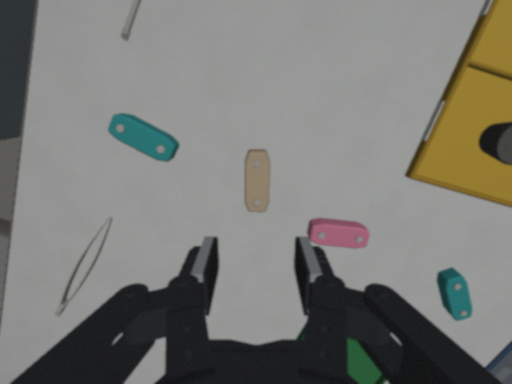

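Block b2 is at (257,180); the pink look-alike's near edge at (310,232) is just clear of the right finger.

>>> {"name": "move_arm", "arguments": {
  "targets": "0 0.9 0 1 0 0 0.5; 0 0.9 0 2 0 0 0.3; 0 0 0 2.5 0 0 0; 0 0 0 2 0 0 0; 0 0 0 0.4 0 0 0"
}}

```text
clock: 23.38
eef_pos: [441.7, 7.3, 4.2]
tool_rot: [-3.138, 0.0, 1.927]
force: [0.1, -0.7, -0.7]
width: 42.4
gripper_force: 0.0
```

>>> {"name": "move_arm", "arguments": {
  "targets": "0 0 0 0 0 0 0; -0.5 0 0 0 0 0 0; -1 0 0 0 0 0 0; -1 0 0 0 0 0 0; -1 0 0 0 0 0 0"
}}

```text
clock: 23.8
eef_pos: [443.2, 5.5, 7.4]
tool_rot: [3.141, 0.002, 1.923]
force: [0.5, -0.6, -0.8]
width: 17.4
gripper_force: 58.6
```

>>> {"name": "move_arm", "arguments": {
  "targets": "-1 0 0 -1 0 0 0; -1 0 0 -2 0 0 0; -1 0 0 -2.5 0 0 0; -1 0 0 0 0 0 0; -1 0 0 0 0 0 0"
}}

```text
clock: 24.22
eef_pos: [443.7, 5.1, 63.0]
tool_rot: [3.139, 0.002, 1.921]
force: [-0.1, -0.5, 0.1]
width: 17.9
gripper_force: 58.8
```

```bash
python3 - <<'E'
from h import *
plan(593.5,-155,58,87.4,7,-1)
E
```

```text
-1 -2.9 1.2 0.05 0 0 3.2; -1 -2.8 1.4 0.05 0 0 3.2; -1 -2.75 1.55 0.1 0 0 3.3; -1 -2.65 1.7 0.05 0 0 3.2; -1 -2.5 1.85 0.1 0 0 3.3
-1 -2.4 1.95 0.05 0 0 3.2; -1 -2.35 2.1 0.1 0 0 3.3
```

>>> {"name": "move_arm", "arguments": {
  "targets": "-1 -2.9 1.2 0 0 0 3.2; -1 -2.8 1.4 0.1 0 0 3.2; -1 -2.8 1.5 0.1 0 0 3.3; -1 -2.6 1.7 0 0 0 3.2; -1 -2.5 1.9 0.1 0 0 3.3"
}}

```text
clock: 24.63
eef_pos: [550.2, -110.6, 58.0]
tool_rot: [-3.14, 0.002, 1.637]
force: [0.8, 0.3, -0.4]
width: 17.4
gripper_force: 58.8
```

>>> {"name": "move_arm", "arguments": {
  "targets": "-1 -2.4 2 0 0 0 3.2; -1 -2.3 2.1 0.1 0 0 3.3; -1 0 0 0 0 0 0; -1 0 0 0 0 0 0"
}}

```text
clock: 24.97
eef_pos: [593.0, -156.2, 56.5]
tool_rot: [-3.14, 0.003, 1.523]
force: [0.4, 0.8, -0.9]
width: 17.8
gripper_force: 58.9
```

```bash
python3 - <<'E'
from h import *
im=cams.get_image('wrist')
s=read_state();print(s['eef_pos'],s['tool_rot'],s['width'])
# green at expected compartment corners' inside / block presence check
for q in ([556,-155,3],[631,-155,3],[595,-118,3]):
    p=proj(im,[q])[0].astype(int);print(p,im['color'][p[1],p[0]] if 0<=p[1]<384 else None)
bei=lambda h,s,v:(h>5)&(h<25)&(s>40)&(v>80)
print(rect(im,blob(im,proj(im,[[593.5,-155,66]])[0],bei,80),66))
E
```

```text
[ 592.08681038 -154.30184148   56.68188822] [-3.13930180e+00  1.74843455e-03  1.52626595e+00] 17.743634192500757
[206 212] [ 46 103  62]
[306 207] [ 47 102  63]
[255 161] [ 45 102  60]
(array([ 593.6, -155.7], dtype=float32), [np.float32(18.9), np.float32(57.3)], np.float32(87.2))
```

>>> {"name": "move_arm", "arguments": {
  "targets": "-1 0 0 2 0 0 0; -1 0 0 1.7 0 0 0; -1 0 0 0.5 0 0 0; -1 0 0 0 0 0 0; -1 0 0 0.2 0 0 0"
}}

```text
clock: 25.43
eef_pos: [592.9, -153.2, 14.3]
tool_rot: [-3.141, 0.001, 1.528]
force: [0.3, 0.1, 0.0]
width: 17.7
gripper_force: 58.9
```

>>> {"name": "move_arm", "arguments": {
  "targets": "-1 0 0 0.1 0 0 0; -1 0 0 0 0 0 0; -1 0 0 0 0 0 0"
}}

```text
clock: 25.68
eef_pos: [593.4, -154.2, 13.7]
tool_rot: [3.141, 0.002, 1.527]
force: [0.0, 0.4, -0.6]
width: 18.0
gripper_force: 58.9
```

>>> {"name": "move_arm", "arguments": {
  "targets": "-1 0 0 0.1 0 0 0; -1 0 0 0 0 0 0; -1 0 0 0 0 0 0"
}}

```text
clock: 25.93
eef_pos: [593.1, -154.4, 12.2]
tool_rot: [3.142, 0.002, 1.527]
force: [0.5, -0.2, -0.6]
width: 17.9
gripper_force: 58.9
```

>>> {"name": "move_arm", "arguments": {
  "targets": "-1 0 0 0.1 0 0 0; -1 0 0 0.1 0 0 0; -1 0 0 0 0 0 0; -1 0 0 0 0 0 0"
}}

```text
clock: 26.27
eef_pos: [593.2, -154.3, 10.4]
tool_rot: [3.142, 0.002, 1.527]
force: [-1.1, 0.0, 4.3]
width: 18.3
gripper_force: 59.4
```

>>> {"name": "move_arm", "arguments": {
  "targets": "-0.4 0 0 0 0 0 0; -0.2 0 0 0 0 0 0; -0.2 0 0 0 0 0 0; -0.2 0 0 0 0 0 0"
}}

```text
clock: 26.6
eef_pos: [593.0, -154.2, 9.8]
tool_rot: [-3.141, 0.002, 1.527]
force: [-0.2, 0.1, -0.5]
width: 34.0
gripper_force: 0.0
```

>>> {"name": "move_arm", "arguments": {
  "targets": "-0.2 0 0 -2 0 0 0; -0.2 0 0 -3 0 0 0; -0.2 0 0 -4 0 0 0; -0.2 0 0 -4 0 0 0; -0.2 0 0 -4 0 0 0"
}}

```text
clock: 27.02
eef_pos: [592.6, -153.7, 181.5]
tool_rot: [-3.141, 0.001, 1.527]
force: [1.3, -0.1, -0.1]
width: 33.9
gripper_force: 0.0
```

>>> {"name": "move_arm", "arguments": {
  "targets": "-0.2 -2 0 -1 0 0 0; -0.2 -3 0 0 0 0 0; -0.2 -3 0 0 0 0 0; -0.2 0 0 0 0 0 0; -0.2 0 0 0 0 0 0"
}}

```text
clock: 27.43
eef_pos: [588.7, -236.7, 189.6]
tool_rot: [-3.141, 0.003, 1.522]
force: [-0.8, 0.4, -0.2]
width: 34.4
gripper_force: 0.0
```

```bash
python3 - <<'E'
from h import *
im=cams.get_image('wrist');bei=lambda h,s,v:(h>5)&(h<25)&(s>40)&(v>80)
print(rect(im,blob(im,proj(im,[[593.5,-155,17]])[0],bei,40),17))
im=cams.get_image('side');cv2.imwrite('pics/end.png',cv2.resize(im['color'][80:340,120:330,::-1],None,fx=2.2,fy=2.2,interpolation=cv2.INTER_CUBIC))
E
```

```text
(array([ 593.5, -155.7], dtype=float32), [np.float32(17.9), np.float32(47.9)], np.float32(87.8))
```

View pics/end.png

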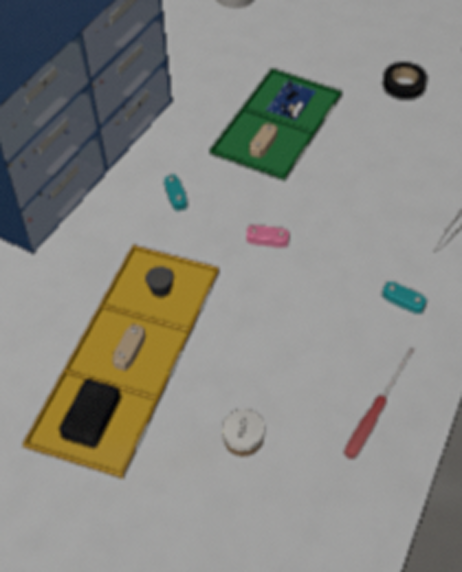

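The final view shows all five parts flat, each in its own compartment. The flux pot and tape roll are where they started.

```bash
python3 -c "
from cell import order
print(order.finish_job())"
```

```text
the job is handed in; nothing more can be done
None
```

Both kits are made up and the job is handed in, with no verdict returned: the last camera view shows each of the five parts lying flat in its own compartment of the right tray, and the flux pot and tape roll not visibly moved.

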